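Make up the labelling kit and the sealing kit for the mailing table

TASK

Make up the two kits for the mailing bee, each item standing upright on the floor of its own bay. The long three-bay tray is the labelling kit: the large paper roll in its biggest bay, the rubber stamp in the middle bay and the ink bottle in the narrow end bay; the short two-bay tray is the sealing kit: the small paper roll in its bigger bay and the glue stick in its smaller one. Leave the jam jar and the mug where they are.

Things in the scene. Friction and masses are not known exactly. Their poses are not given: they have to be found in the camera images.
- long_tray: Long low carton tray, white walls, brown floor, fixed, 92 x 206 mm outside (x, y); walls and dividers 4 mm thick, tops 14 mm above the table, floor 3 mm thick. Three bays in a row along its y axis, each 84 mm long in x: biggest 84 mm wide, centred at y = -57 mm; middle 58 mm wide at y = +18 mm; narrow end bay 48 mm wide at y = +75 mm. Origin: centre of its underside, on the table.
- short_tray: Short low carton tray, white walls, brown floor, fixed, 72 x 124 mm outside (x, y); walls and divider 4 mm thick, tops 14 mm above the table, floor 3 mm thick. Two bays along its y axis, each 64 mm long in x: bigger 64 mm wide, centred at y = -26 mm; smaller 48 mm wide at y = +34 mm. Origin: centre of its underside, on the table.
- large_roll: Large roll of white label paper standing on end, 64 mm diameter, 57 mm tall, with a 25 mm hole down its middle; about 140 g. Origin at the centre of its underside, z up.
- small_roll: Small roll of white label paper standing on end, 44 mm diameter, 57 mm tall, with a 25 mm hole down its middle; about 60 g. Origin at the centre of its underside, z up.
- stamp: Wooden rubber stamp standing on its rubber face: base 60 x 36 mm (x, y), 20 mm high; on its centre a dark turned round handle, 16 to 20 mm thick up to 32 mm above the table, widening to 26 mm at 60 mm, top at 75 mm; about 70 g. To fit the middle bay its 60 mm side lies along the tray's x, either way round. Origin at the centre of its underside, z up.
- ink_bottle: Small round black ink bottle, 32 mm diameter up to 44 mm, shoulder to 50 mm, white cap of 18 mm diameter up to 64 mm; about 70 g. Origin at the centre of its underside, z up.
- glue_stick: Glue stick standing on end, a plain cylinder, 28 mm diameter, 85 mm tall, white with a light grey cap; about 45 g. Origin at the centre of its underside, z up.
- jar: Amber glass jam jar with a steel lid, about 60 mm diameter, 80 mm tall, standing among the stock; not part of the kits, to be left where it is. Origin at the centre of its underside, z up.
- mug: White china mug, 80 mm diameter, 92 mm tall, handle on its +y side, standing behind the stock; to be left where it is. Origin at the centre of its underside, z up.
Things that resemble listed ones, but are neither listed nor needed, are in the scene too. Of the things shaped like the stamp, the wooden one is meant.

How it is judged:
By the outcome, as a careful person would: the job done as asked, in the order asked, and still so for the second after the job is handed in, with the robot touching nothing.
It also fails if it takes over 128 s, if anything falls off the work surface, if the arm or the gripper's body presses on something with over 40 N, if the wrist force passes 120 N, or if a joint passes its speed limit or range.

ROBOT

A 6-joint arm with a two-finger parallel gripper is mounted at the origin on the work surface. World frame = base frame: x ahead of the robot, y to its left, z up, the work surface at z = 0. Lengths are in m, angles in rad, forces in N, time in s.
With the tool pointing down it reaches from about 0.3 to 0.825 m from the base axis. Payload 5.4 kg.
Tool frame: the origin (TCP) lies at the very end of the fingers, on their centre line; the grasp point (between the pads) lies 19 mm behind it; z points along the fingers, x is the direction in which the jaws open and shut, and the axes are right-handed (so a half turn about z gives the same grasp; the last joint's range is limited). The gripper opens to 92 mm and grips with 3 to 60 N. Pads are 20 mm wide; open, the fingers measure 128 mm over their backs; the gripper's body (75 mm by 189 mm) begins 69 mm behind the grasp point.
Start: joints at [0.937, 0.158, 1.597, -0, 1.386, -0.21], TCP at [0.236, 0.524, 0.215] pointing down, gripper open.
Joint ranges: [-2.91, 2.91], [-0.94, 2.29], [0.18, 2.7], [-1.29, 4.43], [0.17, 2.64], [-3, 3]. Speed limits (rad/s): [2.57, 2.57, 3.14, 3.14, 3.14, 3.14].

INTERFACE

Orientations are given as a rotation vector (axis times angle).
In Python, from workcell import bot gives the robot as it stands. Calls block until the motion is done:
- bot.goto(position, orientation): joint-space move of the TCP to a pose.
- bot.line_to(position, rot=None, max_speed=0.15): straight line of the TCP; rot=None keeps the orientation; max_speed is the mean speed in m/s.
- bot.set_joints(angles): joint-space move.
- bot.set_gripper(opening, newtons=None): opening from 0.0 (shut) to 1.0 (fully open); newtons is the grip in N (None keeps the last); returns when the fingers have stopped.
- bot.hold(seconds).
- bot.inverse_kinematics(position, orientation): joint angles nearest the present ones, or None.
- bot.read_camera(name): name is "scene" or "top" or "wrist"; returns a dict with "pixels" (480x640x3 uint8, blue, green, red), "fx", "fy", "cx", "cy" (pixels), "R" (3x3) and "t" (3): a world point X has camera coordinates R X + t. Camera axes: x right, y down, z forward; pixel columns grow to the right and rows downward; lengths in m; the calibration is good to about 2 mm. The wrist camera is an equidistant fisheye: a pixel r from the principal point sees the ray r / f radians off the axis. A picture is of the moment at which its call begins. There is no depth.
A pose or a line that the arm cannot do raises bot.MotionError and nothing moves.
- bot.job_done(): hands the job in, once; it reports no verdict.
Readings, each from a call of its own:
- bot.current_clock(): time.
- bot.current_joints(): joint angles.
- bot.current_joint_vel(): joint speeds.
- bot.current_effort(): joint torques, N m.
- bot.current_ee_pos(): TCP position.
- bot.current_tool_rot(): TCP orientation.
- bot.current_contact_force(): force on the tool from outside, world axes, zero at the start.
- bot.current_ft_torque(): the same for the moment, N m.
- bot.current_opening(): opening from 0.0 (shut) to 1.0 (fully open).
Only numpy, scipy, OpenCV 4.12 (cv2) and the standard library are available. Lean on these libraries where they do the work, as an engineer would, in place of code of your own. Each camera call takes 0.05 s, during which the arm holds its last target. There are 200 camera calls.

## Working session

There is one attempt and no reset: what is moved stays moved. The work goes in short steps, each a Python script; the robot and the scene stay as the last script left them, time stands still between calls to the robot, and variables do not carry over. Pictures are saved under pics/ and viewed, about 12 in all and at most 16, crops included, and the job is handed in when it is done.

```bash
ls; mkdir -p pics
python3 - <<'E'
from workcell import bot
import cv2,numpy as np
for n in("scene","top"):
    c=bot.read_camera(n); cv2.imwrite(f"pics/{n}0.png",c["pixels"]); np.savez(f"pics/{n}0.npz",**c)
    R=np.array(c["R"]);print(n,c["fx"],c["cx"],c["cy"],R.round(3).tolist(),(-R.T@c["t"]).round(3))
print(bot.current_clock(),bot.current_tool_rot())
E
```

```text
pics
scene 471.3237818187741 332.8092050574002 236.0663674063615 [[0.05, 0.999, -0.01], [0.541, -0.036, -0.84], [-0.84, 0.037, -0.542]] [1.373 0.042 0.549]
top 598.1734378637595 316.2058859313843 241.6021395461028 [[0.004, -1.0, 0.006], [-0.997, -0.004, -0.083], [0.083, -0.005, -0.997]] [0.5   0.084 1.356]
0.1 [ 2.63847087e+00  1.70428142e+00 -2.53579872e-03]
```

View pics/scene0.png

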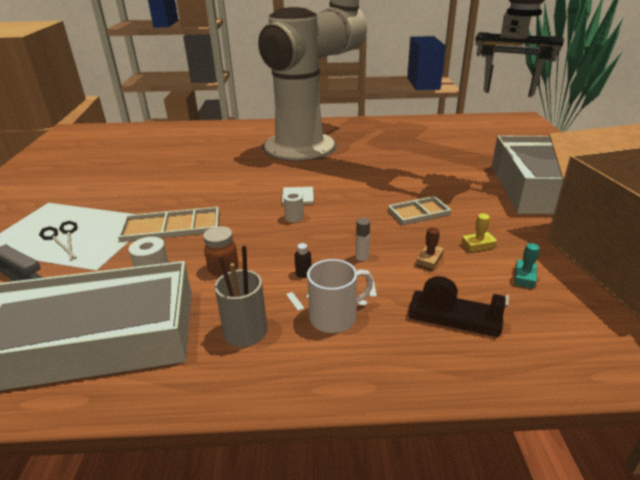

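View pics/top0.png

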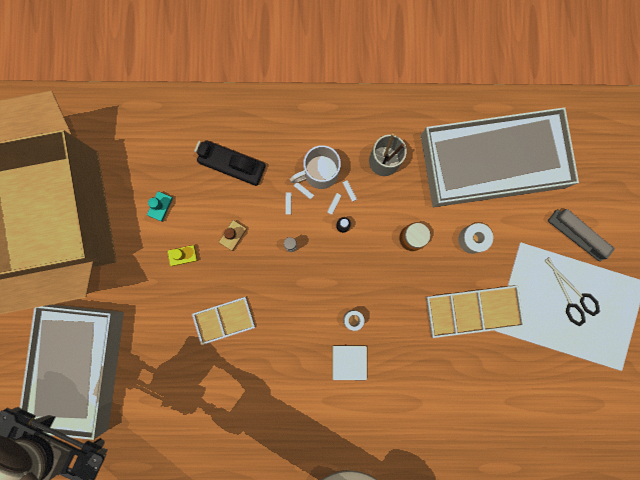

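Run:
```python
import cv2,numpy as np
p=cv2.imread("pics/top0.png")
def cr(x0,y0,x1,y1,k=4):
    q=cv2.resize(p[y0:y1,x0:x1],None,fx=k,fy=k,interpolation=cv2.INTER_CUBIC)
    for x in range((x0+9)//10*10,x1,10): cv2.line(q,((x-x0)*k+k//2,0),((x-x0)*k+k//2,8 if x%50 else 16),(0,0,255),1)
    for y in range((y0+9)//10*10,y1,10): cv2.line(q,(0,(y-y0)*k+k//2),(8 if y%50 else 16,(y-y0)*k+k//2),(0,0,255),1)
    return q
cv2.imwrite("pics/A.png",np.hstack([cr(400,200,530,345),cr(325,200,385,345)]))
cv2.imwrite("pics/B.png",cr(150,195,310,345))
```

```text
(no output)
```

View pics/A.png

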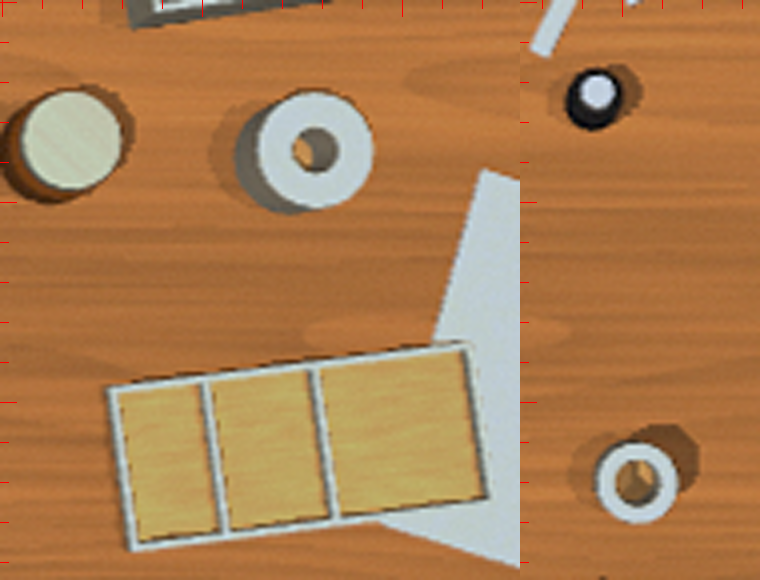

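View pics/B.png

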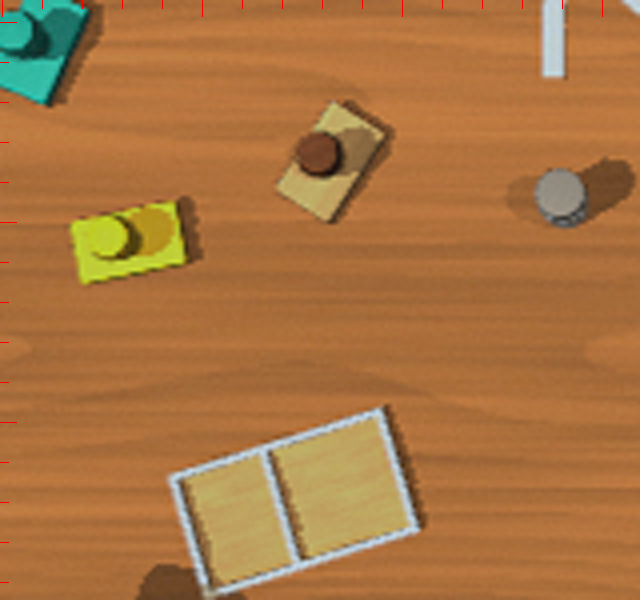

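```bash
cat > geo.py <<'E'
import numpy as np
def ray(c,u,v,z):
    R=np.array(c["R"]);o=-R.T@c["t"]
    d=R.T@[(u-c["cx"])/c["fx"],(v-c["cy"])/c["fy"],1]
    return (o+d*(z-o[2])/d[2])[:2]
E
python3 - <<'E'
import numpy as np; from geo import ray
c=np.load("pics/top0.npz")
f=lambda x,y,ox,oy,z: ray(c,(x+.5)/4-.5+ox,(y+.5)/4-.5+oy,z)
for n,a in dict(large=(315,150,400,200,.057),small=(117,483,325,200,.057),ink=(77,92,325,200,.064),jar=(72,140,400,200,.08),stamph=(319,154,150,195,.075),glue=(560,196,150,195,.085)).items(): print(n,f(*a).round(4))
def quad(n,P,ox,oy,z):
    P=np.array([f(x,y,ox,oy,z) for x,y in P]) # image TL,TR,BR,BL
    y=(P[0]+P[3]-P[1]-P[2])/2; x=(P[0]+P[1]-P[2]-P[3])/2
    print(n,P.mean(0).round(4),"sizes",np.hypot(*x).round(4),np.hypot(*y).round(4),"yaw x,y",np.degrees([np.arctan2(x[1],x[0]),np.arctan2(-y[0],y[1])]).round(2))
quad("long",[(108,387),(468,342),(489,497),(131,551)],400,200,.014)
quad("short",[(170,477),(383,408),(420,530),(207,596)],150,195,.014)
quad("stamp",[(276,187),(338,101),(389,134),(329,220)],150,195,.02)
E
```

```text
large [ 0.6189 -0.2774]
small [ 0.4375 -0.0051]
ink [0.6487 0.0168]
jar [ 0.6216 -0.1406]
stamph [0.6236 0.2635]
glue [0.6007 0.1335]
long [ 0.458  -0.2774] sizes 0.0891 0.2032 yaw x,y [6.9  7.96]
short [0.4347 0.2823] sizes 0.0699 0.1236 yaw x,y [18.05 17.74]
stamp [0.6254 0.2633] sizes 0.0347 0.0589 yaw x,y [57.89 55.45]
```

```bash
cat > act.py <<'E'
import numpy as np, cv2
from workcell import bot
from scipy.spatial.transform import Rotation as R
def rot(deg): return (R.from_euler('z',deg,degrees=True)*R.from_euler('x',180,degrees=True)).as_rotvec()
def tray(c,yaw,dy):
    a=np.radians(yaw); return np.array(c)+dy*np.array([-np.sin(a),np.cos(a)])
LONG=([.458,-.2774],7.5); SHORT=([.4347,.2823],17.8)
UP=.19
def pick(xy,psi,zg,N):
    bot.goto([*xy,UP],rot(psi)); bot.line_to([*xy,zg],max_speed=.25)
    bot.set_gripper(0,N); print("width mm",92*bot.current_opening())
    bot.line_to([*xy,UP],max_speed=.25); print("after lift mm",92*bot.current_opening(),"t",bot.current_clock())
def place(xy,psi,zg,w):
    bot.goto([*xy,UP],rot(psi)); bot.line_to([*xy,zg+.03],max_speed=.25); bot.line_to([*xy,zg+.004],max_speed=.05)
    print("F",np.round(bot.current_contact_force(),1))
    bot.set_gripper(min(1,(w+.024)/.092)); bot.line_to([*xy,UP],max_speed=.25); bot.set_gripper(1.0)
    print("t",bot.current_clock())
def snap(n,name):
    c=bot.read_camera(n); cv2.imwrite(f"pics/{name}.png",c["pixels"]); np.savez(f"pics/{name}.npz",**c)
E
python3 - <<'E'
from act import *
pick([.6189,-.2774],-90,.025,25)
place(tray(*LONG,-.057),-82.5,.025,.064)
pick([.6245,.2634],-33.5,.026,20)
snap("wrist","w1"); snap("top","t1")
E
```

```text
width mm 62.04685596473885
after lift mm 62.248305230245414 t 5.375
F [-2.1  1.8  1.2]
t 9.0417
width mm 24.59358245450925
after lift mm 24.257638053410112 t 13.8917
```

View pics/w1.png

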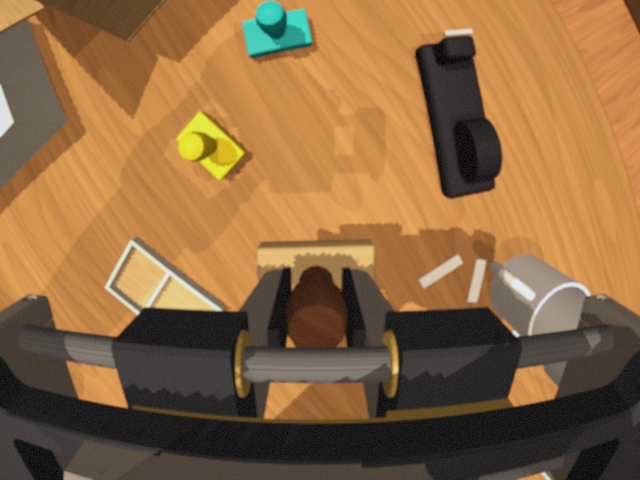

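View pics/t1.png

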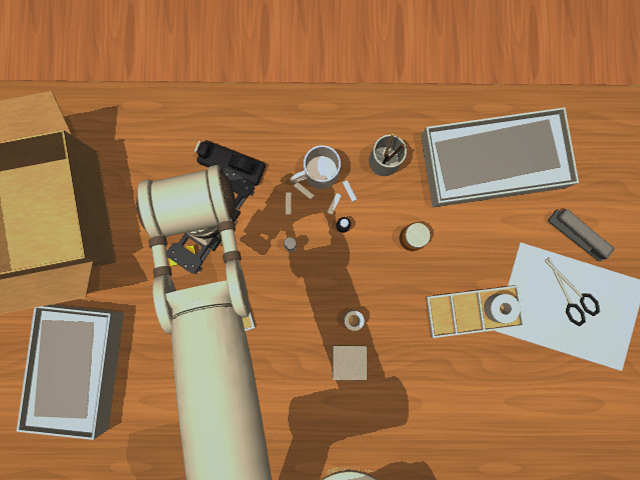

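Run:
```python
from act import *
from geo import ray
print(tray(*LONG,-.057), ray(np.load("pics/t1.npz"),504,308.5,.06))
place(tray(*LONG,.018),7.5,.026,.028)
pick([.6487,.0168],0,.02,15)
snap("top","t2"); snap("scene","s2")
p=cv2.imread("pics/t2.png")[265:355,410:540]; q=cv2.imread("pics/s2.png")[190:270,100:240]
cv2.imwrite("pics/c2.png",np.vstack([cv2.resize(p,(560,300),interpolation=2),cv2.resize(q,(560,300),interpolation=2)]))
```

```text
[ 0.46543999 -0.33391236] [ 0.46418382 -0.32904577]
F [-0.2  0.4 -0.7]
t 19.425
width mm 31.55847774499834
after lift mm 31.653051565843413 t 23.3
```

View pics/c2.png

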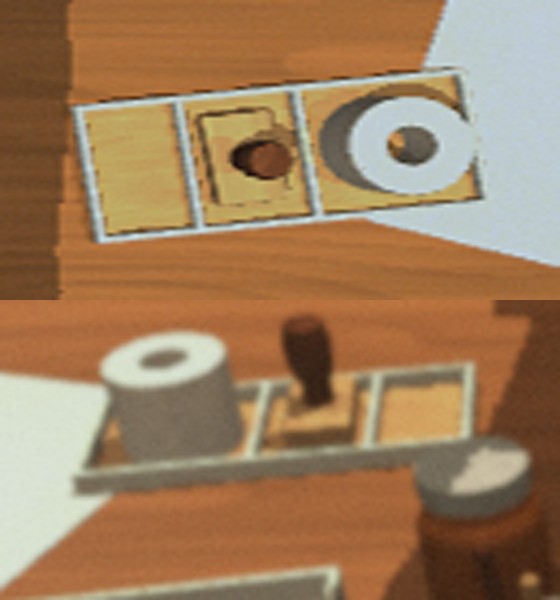

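The crop shows the large roll and the stamp both flat on their bay floors, with the stamp's long side along the tray's x. Next: the ink bottle, small roll and glue stick.

Run:
```python
from act import *
place(tray(*LONG,.075),7.5,.02,.032)
pick([.4375,-.0051],0,.025,15)
place(tray(*SHORT,-.026),17.8,.025,.044)
pick([.6007,.1335],17.8,.035,12)
place(tray(*SHORT,.034),17.8,.035,.028)
bot.goto([.4,0,.3],rot(0))
snap("top","t3"); snap("scene","s3")
a=cv2.imread("pics/t3.png");b=cv2.imread("pics/s3.png")
f=lambda p,x0,y0,x1,y1:cv2.resize(p[y0:y1,x0:x1],(400,300),interpolation=2)
cv2.imwrite("pics/c3.png",np.vstack([np.hstack([f(a,410,260,530,350),f(a,170,260,290,350)]),np.hstack([f(b,100,170,240,275),f(b,360,130,480,220)])]))
```

```text
F [-0.4 -0.4 -0.1]
t 27.95
width mm 43.40575123385938
after lift mm 43.4487515783416 t 31.1583
F [ 0.   0.3 -0.4]
t 35.4
width mm 27.63533618225448
after lift mm 27.804451808264105 t 38.7333
F [-0.1  1.1 -0.2]
t 43.0583
```

View pics/c3.png

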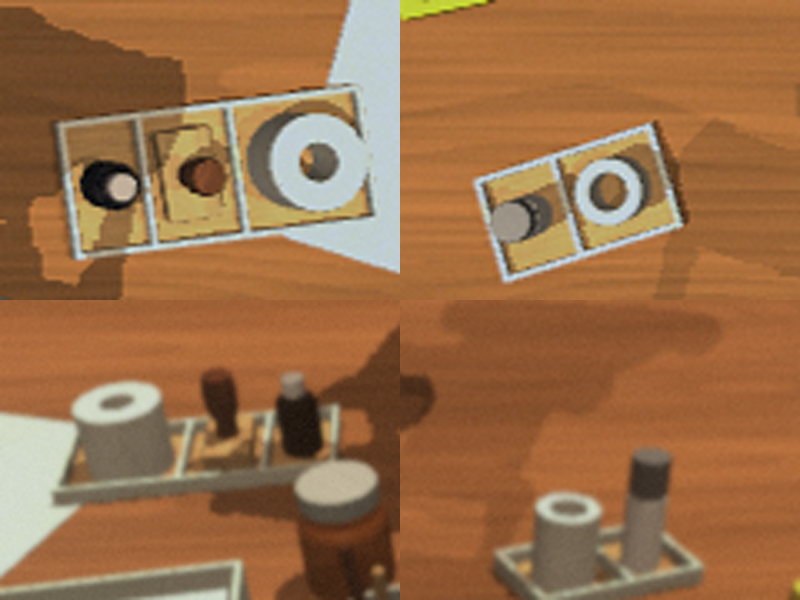

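View pics/s3.png

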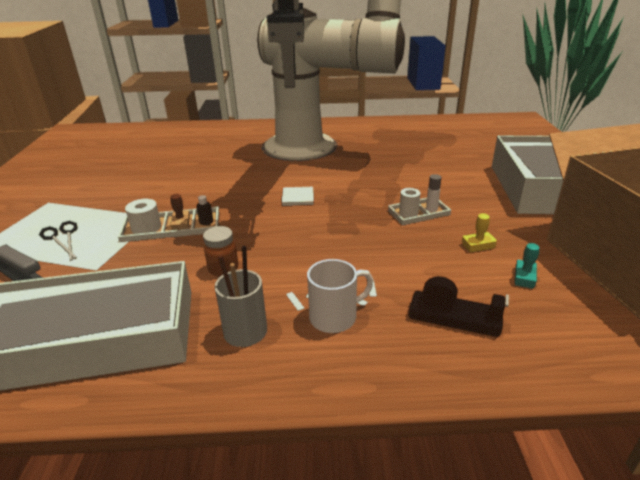

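Run:
```python
from act import *
from geo import ray
c=np.load("pics/t3.npz")
for n,x,y,o,z,T,d in (("large",320,161,410,.06,LONG,-.057),("stamp",202,177,410,.078,LONG,.018),("ink",122,187,410,.067,LONG,.075),("small",608-400,191,170,.06,SHORT,-.026),("glue",515-400,221,170,.088,SHORT,.034)):
    w=ray(c,o+x*.3-.35,260+y*.3-.35,z)-tray(*T,d); print(n,"top offset from bay centre mm",(1000*w).round(1))
```

```text
large top offset from bay centre mm [-0.1  1.3]
stamp top offset from bay centre mm [-0.2  8.3]
ink top offset from bay centre mm [0.3 0.5]
small top offset from bay centre mm [ 1.4 -0.5]
glue top offset from bay centre mm [ 2.  -3.1]
```

The stamp's top reads 8 mm off the bay centre in y, so I'll look at it close up before handing in.

Run:
```python
from act import *
xy=tray(*LONG,.018)
bot.goto([xy[0]-.13,xy[1]-.0,.2],rot(97.5)); snap("wrist","w4"); snap("top","t4")
bot.goto([.4,.25,.3],rot(0)); snap("top","t5"); print(bot.current_clock())
a=cv2.imread("pics/t5.png")[285:340,425:500]
cv2.imwrite("pics/c5.png",cv2.resize(a,None,fx=10,fy=10,interpolation=2))
```

```text
49.1167
```

View pics/w4.png

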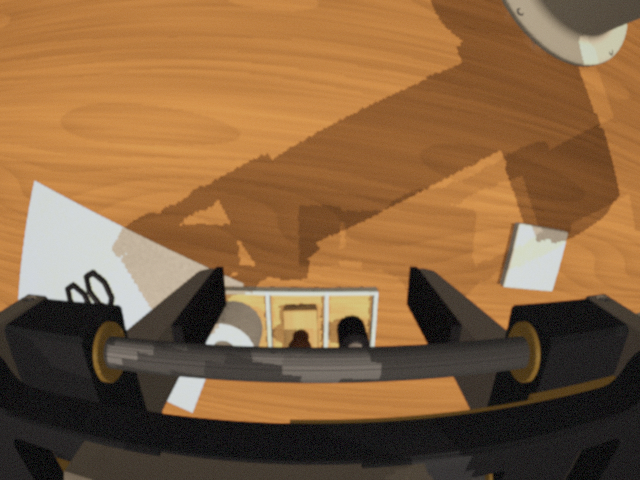

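View pics/c5.png

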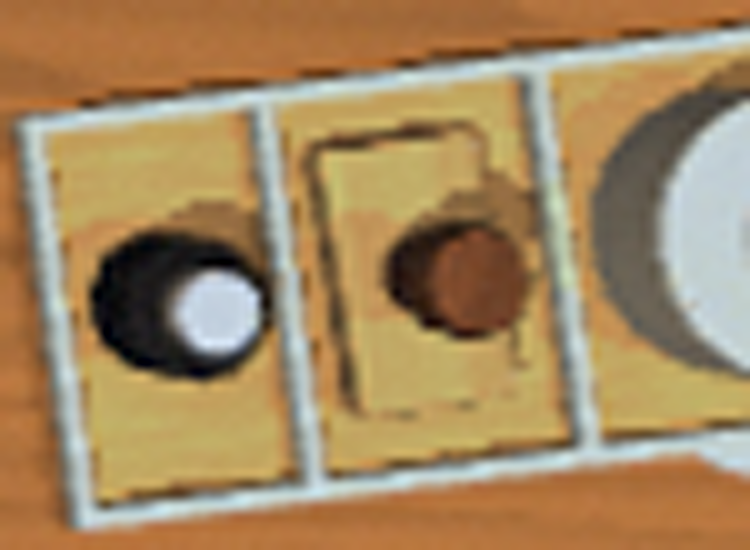

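Run:
```python
from act import *
from geo import ray
c=np.load("pics/t5.npz"); f=lambda x,y,z: ray(c,425+(x+.5)/10-.5,285+(y+.5)/10-.5,z)
b=tray(*LONG,.018); print("handle",1000*(f(478,280,.078)-b))
P=np.array([f(x,y,.023) for x,y in((315,145),(475,125),(520,385),(355,410))])
print("base",1000*(P.mean(0)-b), 1000*np.hypot(*(P[0]-P[1])),1000*np.hypot(*(P[1]-P[2])))
```

```text
handle [0.23015769 3.83909439]
base [1.3764437  2.90225454] 35.962515592954915 57.99633232470301
```

```bash
python3 -c "
from workcell import bot
bot.hold(.5); print(bot.current_clock()); bot.job_done()"
```

```text
49.6167
the job is handed in; nothing more can be done
```

I made up both kits in the order you listed them and handed the job in at 49.6 s, with the arm clear of everything.

- **Long tray:** the large roll is in the biggest bay, the wooden stamp in the middle bay with its 60 mm side along the tray's x, and the ink bottle in the narrow end bay.
- **Short tray:** the small roll is in the bigger bay and the glue stick in the smaller one.

**Last checks:**
- **Position:** in the top view every item stood within about 4 mm of its bay centre, against 8–11 mm of clearance.
- **Upright:** all five look upright on the bay floors in the top and scene pictures.
- **Left alone:** the jar and the mug look unmoved in the last scene picture; I did not measure them again.

**One reading disagreed:** the first reading of the stamp put its top 8 mm off the bay centre. A closer crop gave 3.8 mm for the handle top and 2.9 mm for the base, so I judged it upright and slightly off centre, and left it. The one wrist picture taken to check this was mostly blocked by the gripper and told me little.

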